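Clear the catch tray and knock out the bush

ROBOT

A 6-joint arm with a two-finger parallel gripper is mounted at the origin on a cart in front of the work surface, level with it; the furniture and walls round the work are solid. World frame = base frame: x ahead of the robot, y to its left, z up, the work surface at z = 0. Lengths are in m, angles in rad, forces in N, time in s.
With the tool pointing down it reaches from about 0.425 to 0.95 m from the base axis. Payload 3.5 kg.
Tool frame: the origin (TCP) lies at the very end of the fingers, on their centre line; the grasp point (between the pads) lies 19 mm behind it; z points along the fingers, y is the direction in which the jaws open and shut (so a half turn about z gives the same grasp; the last joint's range is limited). The gripper opens to 85 mm and grips with 20 to 120 N. Pads are 22 mm wide; open, the fingers measure 114 mm over their backs; the gripper's body (76 mm by 85 mm) begins 54 mm behind the grasp point. The pads swing forward as they close: fully open they stand 13 mm farther back than shut.
Start: joints at [-1.286, 0.286, 1.577, -0, 1.279, -0.15], TCP at [0.284, -0.612, 0.231] pointing down, gripper open.
Joint ranges: [-2.77, 2.77], [-0.9, 2.22], [0.21, 2.48], [-1.53, 4.67], [0.24, 2.81], [-2.84, 2.84]. Speed limits (rad/s): [2.79, 2.79, 3.14, 3.14, 3.14, 3.14].

INTERFACE

Orientations are given as a unit quaternion [x, y, z, w].
In Python, from plant import get_state, read_camera, sign_off gives the robot as it stands.
- The arm moves only by the tool step_arm, never from a script. Its argument "targets" is a list that holds one entry, the list of rows, each a list of 5 numbers: the opening, from 0 (shut) to 1 (fully open), then the shift along the tool's x, y, z each as a share of 4 cm, from -1 to 1, then the turn about the tool's z as a share of 5 degrees, from -1 to 1. A call has 1 to 10 rows; each row shifts and turns the commanded pose from where the row before left it, along the tool's axes as they then stand; what a row does not reach is not made up. A row lasts 1/12 s, in which the tool goes at most 41.7 mm and 7.16 degrees, less where a joint would pass 70% of its speed; a pose out of reach is approached as far as the arm can. A call with a number of a shift or a turn outside -1 to 1 is refused whole. A call with a gripper value outside its range is refused whole. The fingers move at their own pace and stop on an object; "squeeze" is the grip in N (left out, the last holds). Time passes only in rows, so rows that do not move let the fingers close. It gives the time, the measured TCP pose, the force and the opening at its end, in the units of the state.
- get_state(): the state, without advancing time (a new reading comes with each control period).
- read_camera(name): name is "scene" or "top"; returns a dict with "pixels" (420x560x3 uint8, red, green, blue), "range_z" (420x560 float32, m along the optical axis (not along the pixel's ray), 0 where there is no reading), "mtx" (3x3 intrinsics, pixels), "k1" (the pictures are not rectified: a ray, as slopes to the right and down, at radius r is drawn at 1 + k1 r^2 times it, then the intrinsics apply), "rvec" (rotation vector, rad) and "tvec" (3), from world to camera coordinates, as OpenCV has them. Camera axes: x right, y down, z forward; pixel columns grow to the right and rows downward; lengths in m; the calibration is good to about 2 mm. A picture is of the moment at which its call begins.
- sign_off(): hands the job in, once; it reports no verdict.
The state is a dict: "time": time; "qpos": joint angles; "dq": joint speeds; "joint_efforts": joint torques, N m; "eef_pos": TCP position; "tcp_rot": TCP orientation; "contact_force": force on the tool from outside, world axes, zero at the start; "wrist_torque": the same for the moment, N m; "opening": opening from 0.0 (shut) to 1.0 (fully open).
Only numpy, scipy, OpenCV 4.12 (cv2) and the standard library are available. Lean on these libraries where they do the work, as an engineer would, in place of code of your own. Each camera call takes 0.05 s, during which the arm holds its last target.

TASK

The wooden ring clamp has been left lying across the catch tray, right in front of the knock-out block, where the bush has to come out. First lay the ring clamp flat on the soldering board, with its middle well over the board; then push the ejector rod fully home, until its head stops against the guard plate, so that the brass bush is driven out and comes to lie in the catch tray. Leave the tape roll, the lump of pitch and the jar where they are.

Things in the scene. Friction and masses are not known exactly. Their poses are not given: they have to be found in the camera images.
- knockout: Knock-out block with catch tray, fixed to the bench. Origin on the bench top below the bore's axis, 8 mm beyond the bore's mouth (exit); +x is the push direction along the bore, roughly away from the robot; z up. The 33 mm bore runs along x, 45 mm above the bench, through an aluminium block from x = -66 to -8 mm, 70 mm wide, top at 72 mm. A guard plate stands at its robot end.
- visor_edge (a point): Middle of the visor's edge nearest the robot, 150 mm above the bench. The guard plate (x = -74 to -66 mm, 110 mm wide) carries this 6 mm thick level visor on top, overhanging to x = -103 mm, so an upright gripper cannot follow the rod's head home: lean the tool back toward the robot, 30 to 45 degrees from vertical. Axes as the knock-out block.
- tray_floor (a point): Point on the catch tray's floor, 6 mm above the bench, 60 mm beyond the bore's mouth, mid-width. The tray begins at the mouth: inside x = -8 to 104 mm of the knock-out block and 80 mm across; side and end walls 6 mm thick, tops 30 mm above the bench. On each side wall, at x = 70 to 78 mm, a stop lug rises to 44 mm, just beyond the ring clamp.
- rod_head (a point): Centre of the flat push face of the ejector rod's head, a steel disc 40 mm across and 14 mm thick on a 24 mm rod, on the bore's axis 45 mm above the bench, on the robot's side of the guard plate. The rod is captive and slides only along the bore. At the start the face stands 90 to 98 mm before the guard plate; fully home, 20 mm before it.
- ejector (a joint): Travel of the ejector rod in m: starts at 0 to 0.008, 0.078 is fully home (hard stop). It resists with about 4 N, plus 1 to 2 N while it pushes the bush, and stays where it is left.
- bush_mid (a point): Centre of the lightly oiled brass bush, a plain cylinder of 32 mm diameter and 60 mm length, axis along its own x. At the start it sits in the bore, its far end 6 to 10 mm out of the mouth; lying in the tray its centre is 22 mm above the bench.
- clamp_mid (a point): Middle of the wooden ring clamp, 166 mm long (along its y axis), 28 mm wide (x), body about 24 mm high (z); this point lies half-way up, 12 mm above its underside. It lies across the two side walls of the catch tray, its underside about 30 mm above the bench, its long axis roughly square to the bore, about 55 mm beyond the bore's mouth.
- board_top (a point): Centre of the upper face of the pale scorched ceramic soldering board, a slab 112 (its x) x 148 (its y) x 20 mm fixed flat on the bench to the left of the knock-out block, next to it or farther out, past the bead box; this face is 20 mm above the bench. The lamp's shade hangs low over the bench beyond x = 0.6 m, left of y = 0: draw the arm back toward the robot before swinging left.
- bead_box: White divided bead box, 113 (x) x 68 (y) x 29 mm, fixed to the bench in the other of these two places; origin at the centre of its underside. Not to be used.
- tape_roll: Roll of masking tape lying flat, 72 mm across, 13 mm high; origin at the centre of its underside. Bystander.
- pitch_lump: Dark lump of setting pitch, 45 x 56 x 26 mm; origin at the centre of its underside. Bystander.
- flux_jar: White jar with a stick in it, 55 x 67 x 89 mm; origin at the centre of its underside. Bystander.
Mind the look-alikes: they are no part of the job. What is shaped like the part that bears clamp_mid but green is not meant.

How it is judged:
On the way, in this order (a step that is already met when the one before it is completed fails the run):
1. the ring clamp lies on the soldering board and is let go, with the ejector rod not yet pushed (x of clamp_mid in the frame of board_top between -0.05 and 0.05 m and y of clamp_mid in the frame of board_top between -0.065 and 0.065 m and z of clamp_mid in the frame of board_top between 0.004 and 0.022 m and contact force between ring_clamp and the fingers below 0.1 N and value of joint ejector below 0.02 m), for 0.2 s.
2. the ejector rod is fully home and the bush lies in the catch tray (value of joint ejector above 0.074 m and z of bush_mid in the frame of knockout below 0.027 m), for 0.2 s.
At the end, for the whole second after the job is handed in: The ring clamp lies level (within 8 degrees) and still on the soldering board, its middle inside the board's outline by 6 mm or more; the ejector rod is home to within 4 mm; the bush lies still on the floor of the catch tray, between its walls (all of step 2 and x of clamp_mid in the frame of board_top between -0.05 and 0.05 m and y of clamp_mid in the frame of board_top between -0.065 and 0.065 m and z of clamp_mid in the frame of board_top between 0.004 and 0.022 m and angle between clamp_mid's own y axis and vertical between 1.42 and 1.72 rad and linear speed of each of ring_clamp, bush below 0.02 m/s and x of bush_mid in the frame of knockout between 0.01 and 0.092 m and y of bush_mid in the frame of knockout between -0.04 and 0.04 m); the robot touches nothing.
It fails at once if the tape roll, the lump of pitch or the jar is moved by more than 25 mm (distance of any of tape_roll, pitch_lump, flux_jar from where it was at the start of the episode above 0.025 m).
It also fails if it takes over 58 s, if anything falls off the work surface, if the arm or the gripper's body presses on something with over 40 N, if the wrist force passes 120 N, or if a joint passes its speed limit or range.

## Working session

There is one attempt and no reset: what is moved stays moved. The work goes in short steps, Python scripts to look and compute and a tool call to move; the robot and the scene stay as the last step left them, time stands still between calls to the robot, and variables do not carry over. Pictures are saved under pics/ and viewed, and the job is handed in when it is done.

Besides the shell and the picture viewer there is one more tool, called after "Request:" as name([rows], argument=value, ...), one row to a line, values as JSON. step_arm: Moves the arm, as the interface text tells. Shift numbers are shares of 4 cm and turn numbers shares of 5 degrees, none past 1 either way. Its arguments: {"type":"object","properties":{"targets":{"type":"array"},"squeeze":{"type":"number"}},"required":["targets"]}

```bash
mkdir -p pics; ls; cat > h.py <<'E'
import numpy as np, cv2
from scipy.spatial.transform import Rotation as R
from plant import get_state, read_camera, sign_off
def cam(n):
    c=read_camera(n); c['Rm']=R.from_rotvec(np.array(c['rvec']).ravel()).as_matrix(); c['t']=np.array(c['tvec']).ravel(); return c
def rays(c,uv):
    d=np.array([c['k1'],0,0,0,0],float)
    # given model: drawn = (1+k1 r^2)*ray -> OpenCV distortion
    p=cv2.undistortPoints(np.array(uv,float).reshape(-1,1,2),np.array(c['mtx']),d).reshape(-1,2)
    return np.c_[p,np.ones(len(p))]
def onplane(c,uv,z):
    r=rays(c,uv)@c['Rm']; o=-c['Rm'].T@c['t']
    return o+r*((z-o[2])/r[:,2])[:,None]
def cloud(c):
    h,w=c['range_z'].shape; v,u=np.mgrid[:h,:w]
    r=rays(c,np.c_[u.ravel(),v.ravel()])*c['range_z'].reshape(-1,1)
    P=(r-c['t'])@c['Rm']; P[c['range_z'].ravel()==0]=np.nan
    return P.reshape(h,w,3)
def proj(c,P):
    d=np.array([c['k1'],0,0,0,0],float)
    return cv2.projectPoints(np.array(P,float).reshape(-1,1,3),np.array(c['rvec'],float),c['t'],np.array(c['mtx']),d)[0].reshape(-1,2)
def save(n,img,s=1.4):
    cv2.imwrite('pics/'+n+'.png',cv2.resize(img[:,:,::-1],None,fx=s,fy=s,interpolation=cv2.INTER_CUBIC))
E
python3 - <<'E'
from h import *
for n in('top','scene'):
    c=cam(n); save(n+'0',c['pixels']); np.savez(n+'0.npz',**c)
    print(n,-c['Rm'].T@c['t'],c['k1'],c['mtx'])
print(get_state())
E
```

```text
pics
top [ 0.42602037 -0.02906762  1.03652442] 0.032043055120141384 [[403.90602331   0.         282.17546336]
 [  0.         403.90602331 213.78658289]
 [  0.           0.           1.        ]]
scene [-0.14081944  0.69069883  0.8859999 ] -0.1276871496344486 [[429.60651079   0.         285.29830105]
 [  0.         429.60651079 202.85431549]
 [  0.           0.           1.        ]]
{'time': 0.1, 'qpos': array([-1.28601552e+00,  2.87114436e-01,  1.57804214e+00,  3.91076021e-06,
        1.27861562e+00, -1.49975759e-01]), 'dq': array([-9.38886401e-04, -1.97897449e-03, -4.26143565e-03,  9.06947488e-05,
       -5.06335169e-04,  1.77961530e-04]), 'joint_efforts': array([ 1.59077466e-03, -4.07293439e+01, -2.93699312e+01, -1.06765951e-04,
        3.40567443e-03,  9.84590649e-07]), 'eef_pos': array([ 0.28417446, -0.61160236,  0.23005435]), 'tcp_rot': array([ 9.76465773e-01,  2.15669669e-01, -7.15300694e-05, -1.08742254e-03]), 'contact_force': array([ 0.66686647, -0.0333572 , -0.47703496]), 'wrist_torque': array([-0.01685687, -0.00952373, -0.03526458]), 'opening': 0.9985731109106302}
```

```bash
ls pics
```

```text
scene0.png
top0.png
```

View pics/top0.png

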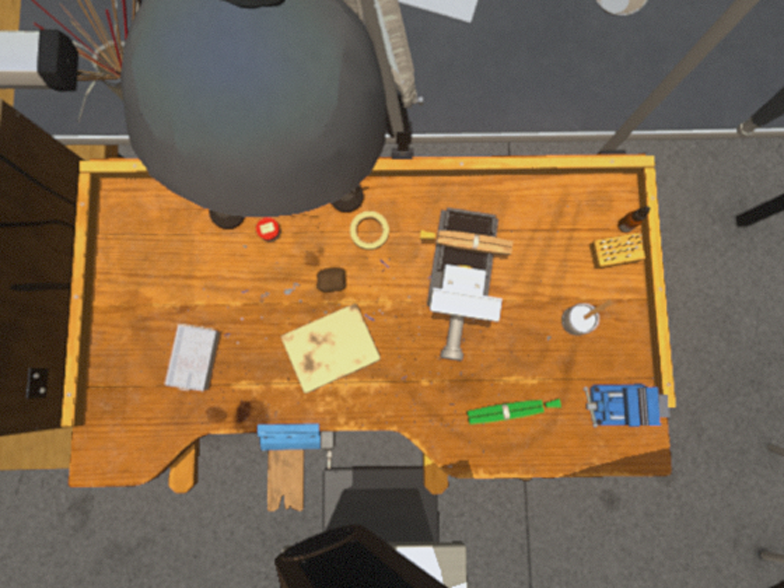

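View pics/scene0.png

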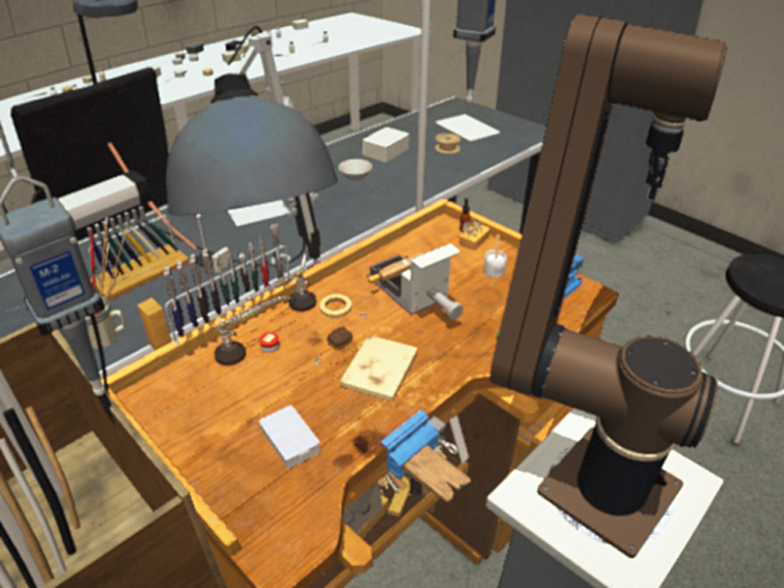

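The wanted clamp is at about (338,174) px in the raw top view: wooden, across the tray. The green look-alike is at about (365,293) px, and it's not meant. Next I'll take a close crop and measure.

```bash
python3 - <<'E'
from h import *
z=dict(np.load('top0.npz')); P=cloud(z)
np.save('P.npy',P)
im=z['pixels'][130:320,170:450]
save('crop',im,2.8)
s=dict(np.load('scene0.npz'));save('crops',s['pixels'][160:300,220:400],4)
hsv=cv2.cvtColor(z['pixels'],cv2.COLOR_RGB2HSV)
for (u,v,n) in [(338,174,'clamp'),(329,218,'visor'),(331,200,'block'),(322,252,'head'),(323,240,'rod'),(236,250,'board'),(137,255,'box'),(237,200,'pitch'),(264,164,'tape'),(415,228,'jar'),(365,293,'green'),(345,160,'tray'),(290,240,'bench')]:
    print(n,P[v,u].round(4),hsv[v,u])
E
```

```text
clamp [ 0.6727 -0.1853  0.0542] [ 19  60 222]
visor [ 0.5481 -0.146   0.1541] [110   7 234]
block [ 0.6038 -0.1634  0.0706] [105   4 233]
head [ 0.4782 -0.1381  0.0663] [ 18  44 215]
rod [ 0.5078 -0.1426  0.0564] [ 18  45 199]
board [0.4889 0.0724 0.0185] [ 26  84 230]
box [0.4799 0.3149 0.0274] [  0   4 209]
pitch [0.6152 0.0695 0.0252] [ 13 137 104]
tape [7.156e-01 9.000e-04 5.000e-04] [ 15 184 194]
jar [ 0.5358 -0.3731  0.0423] [100   3 233]
green [ 0.3781 -0.2475  0.0159] [ 54 154 142]
tray [ 0.7226 -0.2129  0.0051] [13 93 63]
bench [ 0.5139 -0.0643 -0.0027] [ 15 192 181]
```

View pics/crop.png

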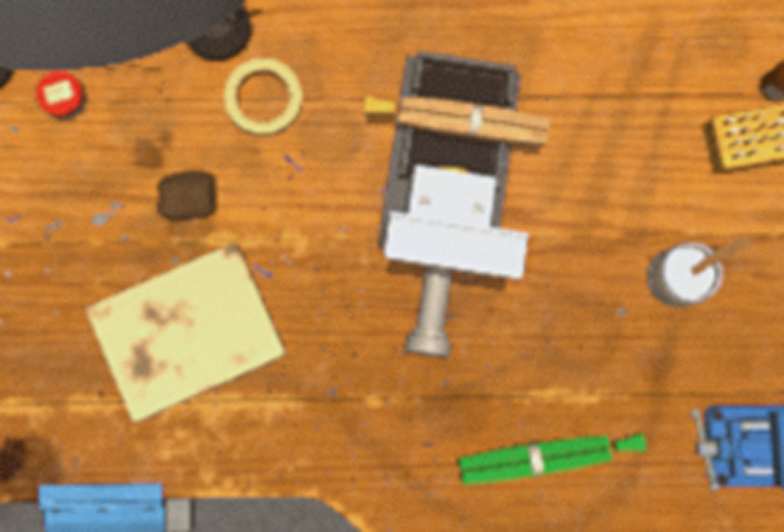

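View pics/crops.png

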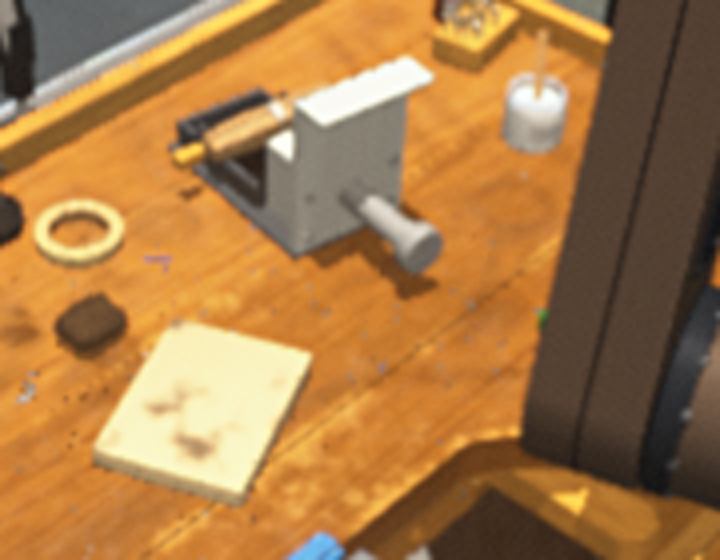

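The wood-brown clamp lies over the tray, from crop (365,105) to (548,130), with its yellow peg on the left. The green one at (540,460) is the look-alike. The board is at crop (185,330), next to the block. Now to measure them.

```bash
python3 - <<'E'
from h import *
z=dict(np.load('top0.npz')); P=np.load('P.npy')
hsv=cv2.cvtColor(z['pixels'],cv2.COLOR_RGB2HSV); H,S,V=[hsv[...,i].astype(int) for i in range(3)]
u0,v0=170,130
def roi(x0,y0,x1,y1):
    m=np.zeros(H.shape,bool); m[v0+int(y0/2.8):v0+int(y1/2.8),u0+int(x0/2.8):u0+int(x1/2.8)]=1; return m
def rect(m,zp,n):
    m=m.astype(np.uint8); k,l,st,_=cv2.connectedComponentsWithStats(m); i=1+np.argmax(st[1:,4]); m=(l==i)
    c=cv2.findContours(m.astype(np.uint8),cv2.RETR_EXTERNAL,cv2.CHAIN_APPROX_NONE)[0]; c=max(c,key=len).reshape(-1,2)
    Q=onplane(z,c,zp)[:,:2]*1000
    r=cv2.minAreaRect(Q.astype(np.float32)); print(n,'centre',np.round(r[0],1),'size',np.round(r[1],1),'ang',round(r[2],1),'medz',np.nanmedian(P[m][:,2]).round(4), 'corners',cv2.boxPoints(r).round(0).tolist())
    return m
rect(roi(70,230,300,430)&(H>22)&(S<150)&(V>150) ,.02,'board')
rect(roi(375,200,540,290)&(S<40)&(V>200)&(P[...,2]>.13),.15,'visor')
rect(roi(375,150,540,230)&(S<40)&(V>200)&(P[...,2]<.09)&(P[...,2]>.06),.072,'block')
m=rect(roi(395,80,560,155)&(P[...,2]>.04)&(P[...,2]<.07),.054,'clampbody')
m=rect(roi(350,80,560,155)&(P[...,2]>.037)&(P[...,2]<.07),.05,'clampall')
print('clamp heights',np.nanpercentile(P[m][:,2],[5,25,50,75,95]).round(4))
m=rect(roi(395,325,460,365)&(P[...,2]>.02)&(P[...,2]<.08),.06,'head')
Q=P[m]; print(np.nanmin(Q,0),np.nanmax(Q,0))
# rod axis from points z>.05
m=roi(395,275,460,365)&(P[...,2]>.05)&(P[...,2]<.075); Q=P[m]; 
for x in np.arange(.46,.54,.01):
    q=Q[(Q[:,0]>=x)&(Q[:,0]<x+.01)]
    if len(q): print('rod x',x.round(3),len(q),'y',q[:,1].min().round(4),q[:,1].max().round(4),q[:,2].max().round(4))
m=rect(roi(400,45,525,160)&(P[...,2]<.04)&(V<110),.03,'tray')
for n,b in (('pitch',(150,165,225,225)),('tape',(220,55,310,140)),('jar',(640,235,725,310))):
    m=roi(*b)&(P[...,2]>.006); q=P[m]; print(n,np.nanpercentile(q,[2,50,98],axis=0).round(3).tolist())
E
```

```text
board centre [493.7  72.8] size [109.7 146. ] ang 23.6 medz 0.0197 corners [[414.0, 118.0], [473.0, -16.0], [573.0, 28.0], [515.0, 162.0]]
visor centre [ 551.3 -154.6] size [108.4  36.5] ang 80.1 medz 0.1526 corners [[524.0, -205.0], [560.0, -211.0], [579.0, -104.0], [543.0, -98.0]]
block centre [ 604.5 -163.6] size [68.7 42.4] ang 80.1 medz 0.072 corners [[578.0, -194.0], [620.0, -201.0], [631.0, -133.0], [590.0, -126.0]]
clampbody centre [ 676.6 -188.2] size [132.9  29.3] ang 80.5 medz 0.0493 corners [[651.0, -251.0], [680.0, -256.0], [702.0, -125.0], [673.0, -120.0]]
clampall centre [ 677.3 -188.8] size [133.7  30.2] ang 79.5 medz 0.0492 corners [[650.0, -252.0], [680.0, -257.0], [704.0, -126.0], [675.0, -120.0]]
clamp heights [0.0421 0.0471 0.0492 0.051  0.054 ]
head centre [ 481.  -140.1] size [36.3 24.1] ang 89.2 medz 0.0592 corners [[469.0, -158.0], [493.0, -158.0], [493.0, -122.0], [469.0, -122.0]]
[ 0.46873284 -0.15900154  0.03129714] [ 0.49391642 -0.12264691  0.06802684]
rod x 0.46 6 y -0.159 -0.1468 0.0617
rod x 0.47 60 y -0.1588 -0.1226 0.068
rod x 0.48 53 y -0.159 -0.1249 0.0658
rod x 0.49 37 y -0.1549 -0.1303 0.0616
rod x 0.5 34 y -0.1553 -0.1356 0.0616
rod x 0.51 40 y -0.1582 -0.1358 0.0589
rod x 0.52 37 y -0.1608 -0.1386 0.0609
rod x 0.53 28 y -0.1611 -0.1412 0.0598
tray centre [ 719.8 -181.8] size [96.5 37.7] ang 81.6 medz 0.0073 corners [[694.0, -227.0], [731.0, -232.0], [745.0, -137.0], [708.0, -131.0]]
pitch [[0.599, 0.047, 0.013], [0.618, 0.07, 0.023], [0.64, 0.096, 0.028]]
tape [[0.68, -0.032, 0.007], [0.713, 0.001, 0.012], [0.751, 0.037, 0.016]]
jar [[0.514, -0.398, 0.013], [0.538, -0.372, 0.039], [0.562, -0.349, 0.062]]
```

Request:
step_arm([
  [[0.6,0,0,-0.5,-1],[0.6,0,0,-0.5,-1],[0.6,0,0,0,-1],[0.6,0,0,0,-1],[0.6,0,0,0,-1],[0.6,0,0,0,-1],[0.6,0,0,0,-1],[0.6,0,0,0,-1],[0.6,0,0,0,-1],[0.6,0,0,0,-1]],
], squeeze=40)

```text
time: 0.93
eef_pos: [0.2843, -0.6118, 0.2705]
tcp_rot: [0.793, 0.61, 0.0, -0.001]
contact_force: [-0.6, 0.1, 0.1]
opening: 0.603
```

```bash
cat >> h.py <<'E'
def dk(target,s=None):
    """tool-axis shift (mm) to world target"""
    s=s or get_state(); Rt=R.from_quat(s['tcp_rot']).as_matrix(); d=np.array(target)-s['eef_pos']
    y=Rt[:,1]; return (Rt.T@d*1000).round(1), 'jaw ang',np.degrees(np.arctan2(y[1],y[0])).round(2)
E
python3 - <<'E'
from h import *
P=np.load('P.npy'); m=(P[...,2]>.2)&(P[...,0]>.55)&(P[...,1]<.2)&(P[...,0]<1)&(P[...,1]>-.2)
Q=P[m]; print(len(Q),Q.min(0),Q.max(0)); 
for x in np.arange(.55,1,.05):
    q=Q[(Q[:,0]>x)&(Q[:,0]<x+.05)]
    if len(q): print(x.round(2),q[:,1].min().round(3),q[:,2].min().round(3))
print(get_state()['qpos'],dk([.678,-.178,.25]))
E
```

```text
23717 [ 0.62741163 -0.08821499  0.20014285] [0.88600031 0.19999795 0.51468861]
0.6 0.04 0.36
0.65 -0.01 0.336
0.7 -0.03 0.314
0.75 -0.031 0.313
0.8 -0.029 0.367
0.85 -0.088 0.2
[-1.28597969e+00  2.60614428e-01  1.53659112e+00 -2.39932064e-05
  1.34586104e+00 -1.02697022e+00] (array([520.2, 269.5,  20.9]), 'jaw ang', np.float64(-14.84))
```

Request:
step_arm([
  [[0.6,0,0,0,-1],[0.6,0.84,0.53,0,0],[0.6,0.84,0.53,0,0],[0.6,0.84,0.53,0,0],[0.6,0.84,0.53,0,0],[0.6,0.84,0.53,0,0],[0.6,0.84,0.53,0,0],[0.6,0.84,0.53,0,0],[0.6,0.84,0.53,0,0],[0.6,0.84,0.53,0,0]],
])

```text
time: 1.77
eef_pos: [0.526, -0.346, 0.2708]
tcp_rot: [0.767, 0.642, -0.0, -0.0]
contact_force: [0.5, -0.6, -0.6]
opening: 0.6
```

```bash
python3 - <<'E'
from h import *
s=get_state();print(s['qpos'],s['eef_pos'],dk([.678,-.178,.25]))
E
```

```text
[-7.42808148e-01  1.60660789e-01  1.65269852e+00 -2.10335684e-05
  1.32910260e+00 -5.66683495e-01] [ 0.52597854 -0.34600195  0.27078855] (array([192. , 120.2,  20.8]), 'jaw ang', np.float64(-10.09))
```

Request:
step_arm([
  [[0.6,0.8,0.5,0,0],[0.6,0.8,0.5,0,0],[0.6,0.8,0.5,0,0],[0.6,0.8,0.5,0,0],[0.6,0.8,0.5,0.2,0],[0.6,0.8,0.5,0.3,0],[0.6,0,0,0,0],[0.6,0,0,0,0]],
])

```text
time: 2.43
eef_pos: [0.6771, -0.1775, 0.2487]
tcp_rot: [0.765, 0.644, -0.001, -0.002]
contact_force: [0.2, -0.8, 0.1]
opening: 0.601
```

```bash
python3 - <<'E'
from h import *
s=get_state();print(s['qpos'],s['eef_pos'],dk([.678,-.178,.023]))
c=cam('scene'); save('s1',c['pixels'][130:330,180:420],3); 
c=cam('top'); save('t1',c['pixels'][100:280,240:420],3)
E
```

```text
[-4.00927937e-01  3.30992670e-01  1.48910504e+00 -2.68866639e-04
  1.32557082e+00 -2.28348961e-01] [ 0.67709344 -0.17749142  0.24874177] (array([ -0.5,   1.9, 225.7]), 'jaw ang', np.float64(-9.88))
```

View pics/s1.png

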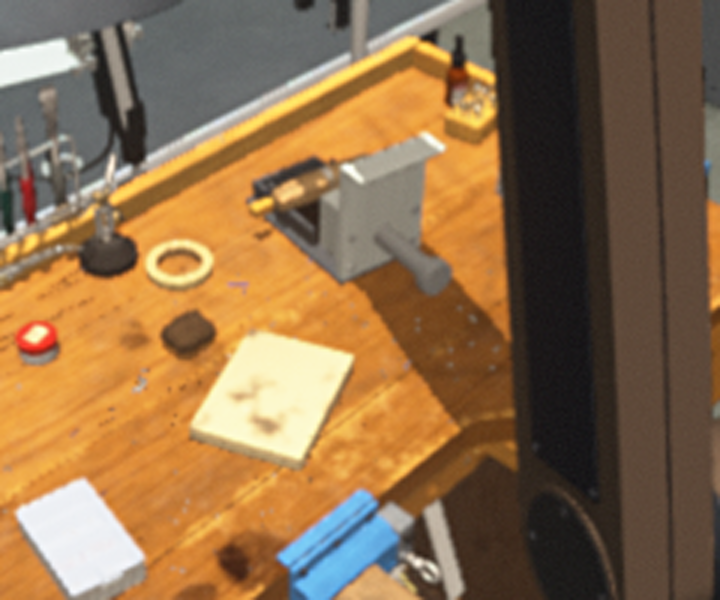

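```bash
python3 - <<'E'
from h import *
c=cam('scene'); save('s2',c['pixels']); print(proj(c,[[.677,-.177,.249],[.677,-.177,.4]]))
E
```

```text
[[287.26075733 137.59442986]
 [288.09838035  91.92715335]]
```

View pics/s2.png

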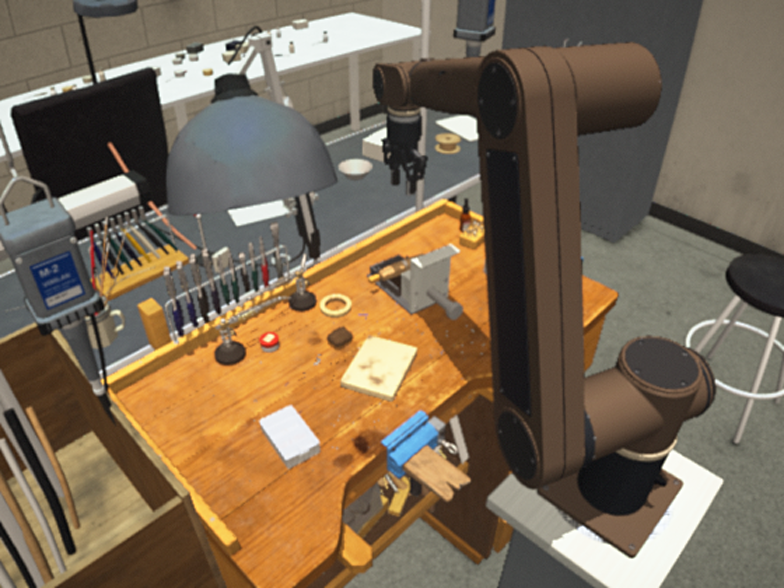

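View pics/t1.png

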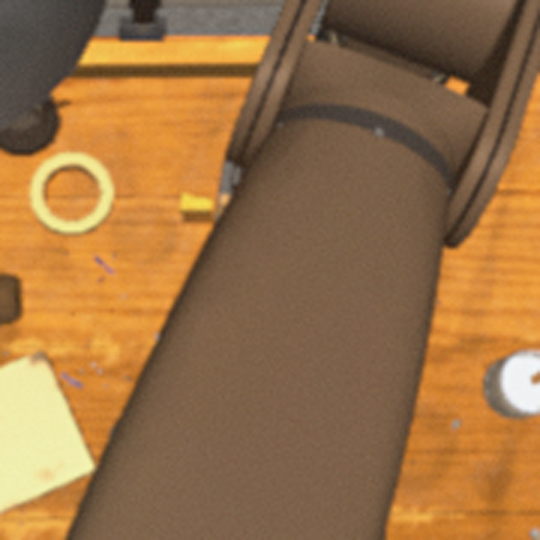

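Request:
step_arm([
  [[0.6,0,0.05,0.9,0],[0.6,0,0,0.9,0],[0.6,0,0,0.9,0],[0.6,0,0,0.9,0],[0.6,0,0,0.8,0],[0.6,0,0,0.5,0],[0.6,0,0,0.4,0],[0.6,0,0,0.3,0],[0.6,0,0,0,0]],
])

```text
time: 3.33
eef_pos: [0.6773, -0.1807, 0.025]
tcp_rot: [0.767, 0.642, -0.001, -0.002]
contact_force: [-0.0, 0.3, -1.4]
opening: 0.6
```

```bash
python3 - <<'E'
from h import *
s=get_state();print(s['qpos'],s['eef_pos'],s['contact_force'],dk([.678,-.178,.023]))
c=cam('scene'); save('s3',c['pixels'][100:260,220:380],3.7)
E
```

```text
[-4.05080377e-01  5.58500471e-01  1.61531562e+00 -9.93660475e-05
  9.71437205e-01 -2.27601328e-01] [ 0.67729981 -0.18066     0.02503822] [-0.01451429  0.25222373 -1.39907817] (array([2.7, 0.2, 2. ]), 'jaw ang', np.float64(-10.17))
```

View pics/s3.png

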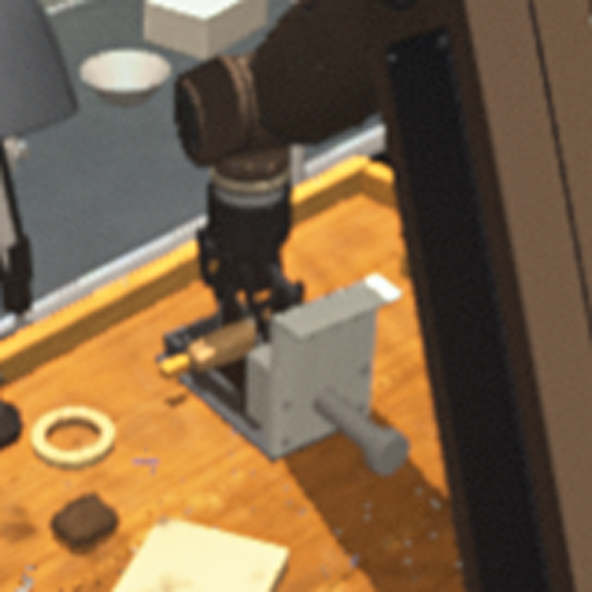

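The fingers straddle the clamp at crop (245,310), with no contact force. Next I close them.

Request:
step_arm([
  [[0.1,0,0,0,0],[0.1,0,0,0,0],[0.1,0,0,0,0],[0.1,0,0,0,0],[0.1,0,0,0,0],[0.1,0,0,0,0]],
], squeeze=50)

```text
time: 3.88
eef_pos: [0.6806, -0.181, 0.0299]
tcp_rot: [0.767, 0.642, 0.001, 0.002]
contact_force: [-0.8, -0.2, 6.6]
opening: 0.304
```

Request:
step_arm([
  [[0.1,0,0,-0.3,0],[0.1,0,0,-0.6,0],[0.1,0,0,-0.9,0],[0.1,0,0,-0.9,0],[0.1,0,0,-0.9,0],[0.1,0,0,-0.9,0],[0.1,0,0,-0.6,0],[0.1,0,0,-0.3,0],[0.1,0,0,0,0]],
])

```text
time: 4.63
eef_pos: [0.6802, -0.1805, 0.2478]
tcp_rot: [0.766, 0.642, 0.002, 0.003]
contact_force: [-0.3, 0.6, -1.3]
opening: 0.304
```

```bash
python3 - <<'E'
from h import *
s=get_state();print(s['qpos'],s['eef_pos'],s['contact_force'],dk([.494,-.1,.24]))
c=cam('scene'); save('s4',c['pixels'][60:260,180:380],2.9)
E
```

```text
[-4.03328575e-01  3.33977050e-01  1.48700466e+00  1.38150027e-04
  1.31399501e+00 -2.27550889e-01] [ 0.6801737  -0.18050652  0.24782775] [-0.25202923  0.63001694 -1.27024468] (array([  46.7, -197.4,    6.5]), 'jaw ang', np.float64(-10.07))
```

View pics/s4.png

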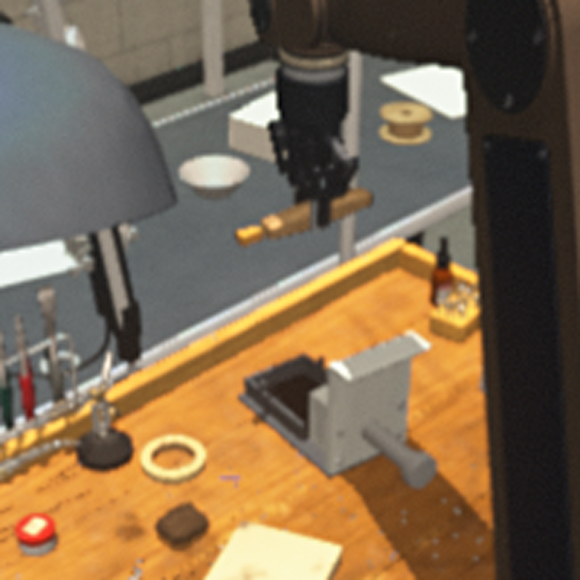

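Request:
step_arm([
  [[0.1,0,-0.5,0,0],[0.1,0,-0.9,0,0],[0.1,0.1,-0.9,0,0],[0.1,0.2,-0.9,0,0],[0.1,0.3,-0.9,0,0],[0.1,0.5,-0.7,0,0],[0.1,0.9,0,0,0],[0.1,0.9,0,0,0],[0.1,0.9,0,0,0],[0.1,0.5,0,0,0]],
])

```text
time: 5.52
eef_pos: [0.518, 0.026, 0.2397]
tcp_rot: [0.766, 0.643, -0.002, -0.003]
contact_force: [0.3, -0.1, -1.0]
opening: 0.302
```

Request:
step_arm([
  [[0.1,0.4,0,0,-0.8],[0.1,0,0,0,-1],[0.1,0,0,0,-1],[0.1,0,0,0,-1],[0.1,0,0,0,-1],[0.1,0,0,0,-1],[0.1,0,0,0,-0.9],[0.1,0,0,0,0]],
])

```text
time: 6.18
eef_pos: [0.521, 0.0388, 0.2396]
tcp_rot: [0.548, 0.836, -0.001, -0.003]
contact_force: [0.6, 0.1, -1.9]
opening: 0.301
```

```bash
python3 - <<'E'
from h import *
s=get_state();print(s['qpos'],s['eef_pos'],s['contact_force'],dk([.4937,.0728,.24]))
c=cam('scene'); save('s5',c['pixels'][100:320,180:400],2.7);np.savez('s5.npz',**c)
E
```

```text
[-1.20099400e-01 -5.60387360e-02  1.93588271e+00  6.47148029e-05
  1.26847702e+00 -5.30098410e-01] [0.5210202  0.03877078 0.23955943] [ 0.64511608  0.1298225  -1.86150915] (array([ 42.1, -11.5,  -0.2]), 'jaw ang', np.float64(23.49))
```

View pics/s5.png

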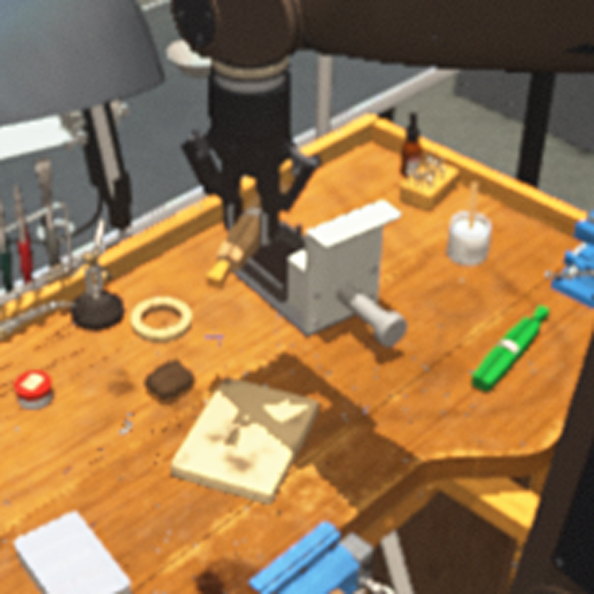

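```bash
python3 - <<'E'
from h import *
s=get_state(); c=dict(np.load('s5.npz')); P=cloud(c); Rt=R.from_quat(s['tcp_rot']).as_matrix()
T=(P-s['eef_pos'])@Rt*1000   # tool coords
hsv=cv2.cvtColor(c['pixels'],cv2.COLOR_RGB2HSV)
near=(np.abs(T)<130).all(-1)
w=near&(hsv[...,1]>60)&(hsv[...,0]<28)&(hsv[...,2]>60)&(T[...,2]<30)
print(w.sum(),np.nanpercentile(T[w],[1,5,50,95,99],axis=0).round(1))
g=(np.abs(T[...,0])<60)&(np.abs(T[...,1])<110)&(T[...,2]<20)&(T[...,2]>-260)&(hsv[...,2]<80)
Q=T[g]
for z0 in range(-260,20,15):
    q=Q[(Q[:,2]>=z0)&(Q[:,2]<z0+15)]
    if len(q)>3: print(z0,len(q),'x',np.percentile(q[:,0],[2,98]).round(),'y',np.percentile(q[:,1],[2,98]).round())
E
```

```text
447 [[ -68.3  -63.3 -103. ]
 [ -24.8  -51.5  -94.9]
 [  16.1   -3.   -20.7]
 [  88.7   15.9   -8. ]
 [  91.2   31.    -4.5]]
-260 81 x [33. 59.] y [16. 57.]
-245 82 x [30. 59.] y [15. 61.]
-230 58 x [33. 59.] y [10. 53.]
-215 31 x [18. 49.] y [-27.  27.]
-200 42 x [-2. 35.] y [-33.  26.]
-185 132 x [-14.  38.] y [-36.  34.]
-170 174 x [ 1. 40.] y [-37.  31.]
-155 163 x [-1. 40.] y [-36.  32.]
-140 106 x [-3. 38.] y [-37.  28.]
-125 111 x [-4. 15.] y [-39.  38.]
-110 221 x [-4. 20.] y [-61.  61.]
-95 171 x [ 1. 19.] y [-57.  61.]
-80 139 x [-8. 19.] y [-50.  56.]
-65 142 x [-11.  15.] y [-43.  49.]
-50 55 x [-6. 13.] y [-29.  36.]
-35 39 x [-7. 11.] y [-25.  27.]
-20 21 x [-6.  8.] y [-25.  27.]
```

Request:
step_arm([
  [[0.1,0.43,-0.14,0.7,0],[0.1,0.43,-0.14,0.8,0],[0.1,0,0,0.8,0],[0.1,0,0,0.8,0],[0.1,0,0,0.8,0],[0.1,0,0,0.6,0],[0.1,0,0,0.4,0],[0.1,0,0,0.2,0],[0.1,0,0,0,0]],
])

```text
time: 6.98
eef_pos: [0.4961, 0.0658, 0.0362]
tcp_rot: [0.55, 0.835, -0.002, -0.003]
contact_force: [0.1, -0.2, -1.0]
opening: 0.304
```

```bash
python3 - <<'E'
from h import *
s=get_state();print(s['qpos'],s['eef_pos'],s['contact_force'],dk([.4937,.0728,.03]))
c=cam('scene'); save('s6',c['pixels'][150:310,200:360],3.6)
E
```

```text
[-7.11850320e-02  1.67421649e-01  2.12015724e+00  7.22785181e-06
  8.60864356e-01 -4.78415592e-01] [0.49613678 0.06578027 0.03616991] [ 0.05247639 -0.24354452 -1.02767481] (array([7.4, 0.6, 6.2]), 'jaw ang', np.float64(23.33))
```

View pics/s6.png

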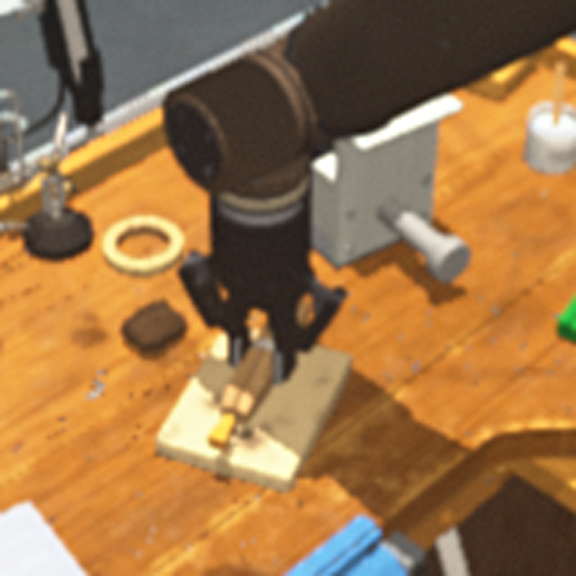

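The clamp is held just over the board, peg end at crop (220,430). I'll lower it gently until it touches.

Request:
step_arm([
  [[0.1,0,0,0.1,0],[0.1,0,0,0.1,0],[0.1,0,0,0.05,0],[0.1,0,0,0,0]],
])

```text
time: 7.37
eef_pos: [0.499, 0.0656, 0.0296]
tcp_rot: [0.549, 0.836, 0.0, 0.0]
contact_force: [0.9, -0.2, -1.6]
opening: 0.301
```

Request:
step_arm([
  [[0.1,0,0,0.05,0],[0.1,0,0,0.05,0],[0.1,0,0,0,0]],
])

```text
time: 7.62
eef_pos: [0.4987, 0.0657, 0.0252]
tcp_rot: [0.549, 0.836, -0.0, -0.0]
contact_force: [0.2, -0.1, -1.4]
opening: 0.306
```

Request:
step_arm([
  [[0.1,0,0,0.05,0],[0.1,0,0,0.05,0],[0.1,0,0,0,0]],
])

```text
time: 7.87
eef_pos: [0.499, 0.0656, 0.0213]
tcp_rot: [0.549, 0.836, 0.0, 0.0]
contact_force: [0.8, 0.2, -0.5]
opening: 0.305
```

Request:
step_arm([
  [[0.1,0,0,0.05,0],[0.1,0,0,0,0]],
])

```text
time: 8.03
eef_pos: [0.4992, 0.0656, 0.0209]
tcp_rot: [0.549, 0.836, -0.0, -0.001]
contact_force: [-4.5, -0.3, 10.3]
opening: 0.304
```

Request:
step_arm([
  [[0.4,0,0,0,0],[0.5,0,0,0,0],[0.6,0,0,0,0],[0.6,0,0,0,0],[0.6,0,0,-0.3,0],[0.6,0,0,-0.6,0],[0.6,0,0,-0.9,0],[0.6,0,0,-0.9,0],[0.6,0,0,-0.9,0],[1,0,0,-0.9,0]],
])

```text
time: 8.87
eef_pos: [0.4984, 0.0657, 0.2018]
tcp_rot: [0.549, 0.836, 0.0, 0.0]
contact_force: [1.8, -0.0, -1.3]
opening: 0.72
```

```bash
python3 - <<'E'
from h import *
s=get_state();print(s['qpos'],s['eef_pos'],s['contact_force'])
c=cam('scene'); save('s7',c['pixels'][100:310,190:400],2.8)
E
```

```text
[-7.10101326e-02 -7.18775853e-02  2.02188550e+00  2.18102556e-05
  1.19114203e+00 -4.79697872e-01] [0.49841597 0.0657078  0.20178691] [ 1.81674599 -0.02690549 -1.31679894]
```

View pics/s7.png

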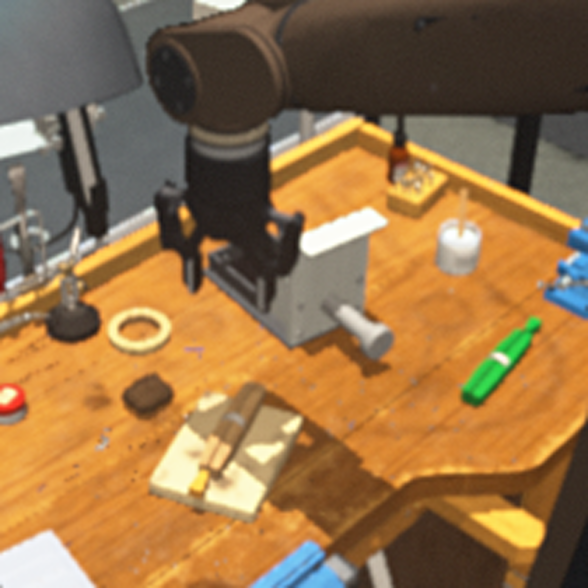

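The clamp lies flat along the board, crop (230,435), and nothing else has moved. I turn back to the bore's direction with the gripper open and measure its outline.

Request:
step_arm([
  [[1,0,0,0,1],[1,0,0,0,1],[1,0,0,0,1],[1,0,0,0,1],[1,0,0,0,1],[1,0,0,0,1],[1,0,0,0,0.65],[1,0,0,0,0]],
])

```text
time: 9.58
eef_pos: [0.4988, 0.0657, 0.1998]
tcp_rot: [0.765, 0.644, 0.0, 0.0]
contact_force: [0.4, -0.1, -0.2]
opening: 0.999
```

```bash
python3 - <<'E'
from h import *
s=get_state(); c=cam('scene'); P=cloud(c); Rt=R.from_quat(s['tcp_rot']).as_matrix()
save('s8',c['pixels'][80:240,190:350],3.6)
print(s['eef_pos'],s['opening'],dk([.437,-.1347,.2]))
T=(P-s['eef_pos'])@Rt*1000
V=c['pixels'].max(-1)
g=(np.abs(T[...,0])<60)&(np.abs(T[...,1])<110)&(T[...,2]<20)&(T[...,2]>-260)&(V<110)
Q=T[g]
for z0 in range(-260,20,12):
    q=Q[(Q[:,2]>=z0)&(Q[:,2]<z0+12)]
    if len(q)>3: print(z0,len(q),'x',np.percentile(q[:,0],[2,98]).round(),'y',np.percentile(q[:,1],[1,4,96,99]).round())
E
```

```text
[0.49877941 0.06565692 0.19978223] 0.9990107897708693 (array([-207.9,  -26.9,   -0.3]), 'jaw ang', np.float64(-9.77))
-260 178 x [17. 60.] y [-107. -104.    5.   32.]
-248 118 x [48. 60.] y [-83. -80.  15.  27.]
-236 95 x [50. 60.] y [-63. -58.  21.  29.]
-224 50 x [52. 59.] y [-38. -34.  13.  17.]
-212 45 x [-10.  35.] y [-34. -34. -14.  -2.]
-200 69 x [-20.  36.] y [-34. -34.   1.   6.]
-188 91 x [-29.  35.] y [-35. -32.  13.  18.]
-176 181 x [-22.  38.] y [-38. -36.  13.  17.]
-164 126 x [-14.  38.] y [-37. -36.   7.  14.]
-152 129 x [-22.  38.] y [-37. -36.   8.  15.]
-140 95 x [-19.  38.] y [-37. -37.   4.  10.]
-128 77 x [-6. 12.] y [-67. -64.  62.  66.]
-116 147 x [-6. 20.] y [-69. -68.  62.  65.]
-104 132 x [-10.  20.] y [-71. -70.  66.  71.]
-92 147 x [-11.  18.] y [-72. -71.  64.  73.]
-80 125 x [-9. 17.] y [-74. -72.  73.  76.]
-68 72 x [-9. 14.] y [-73. -73.  65.  67.]
-56 49 x [-8. 12.] y [-57. -56.  48.  50.]
-44 54 x [-7. 12.] y [-56. -56.  46.  48.]
-32 52 x [-7. 12.] y [-55. -54.  46.  48.]
-20 10 x [-10.   9.] y [-47. -47.  47.  47.]
```

View pics/s8.png

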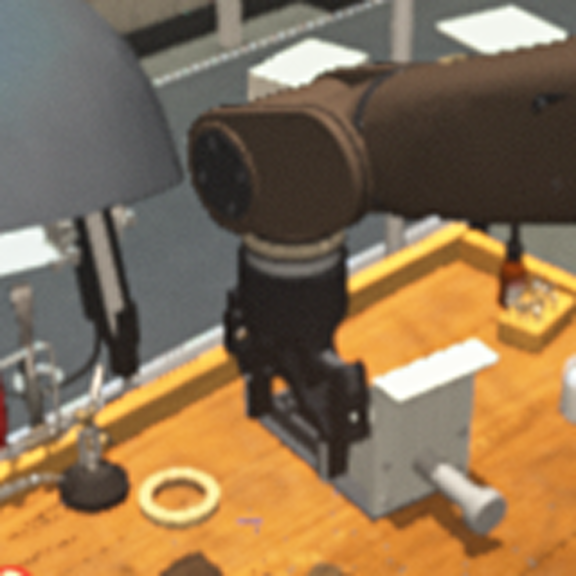

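Fully open, the finger backs stand at ±57 mm and the knuckles at ±75 mm, from 62 to 130 mm above the TCP. The moves have no tilt, so I'll push upright with the jaw axis along the bore, using the back of the front finger, low enough that the knuckles pass under the visor and the body stays short of its edge. At home the margins are about 2 mm from the knuckles to the plate and about 10 mm from the body to the visor.

Request:
step_arm([
  [[0.3,-0.9,-0.1,0,0],[0.3,-0.9,-0.1,0,0],[0.3,-0.9,-0.15,0,0],[0.3,-0.9,-0.15,0,0],[0.3,-0.9,-0.15,0,0],[0.3,-0.68,-0.15,0,0],[0.3,0,0,0,0],[0.3,0,0,0,0]],
])

```text
time: 10.3
eef_pos: [0.4315, -0.1341, 0.1996]
tcp_rot: [0.766, 0.643, 0.0, 0.0]
contact_force: [0.6, 0.2, 0.1]
opening: 0.3
```

```bash
cat >> h.py <<'E'
ORI=np.array([.6345,-.1691,0]); XK=np.array([.9851,-.1719,0]); YK=np.array([.1719,.9851,0])
def kn(p): d=np.array(p)-ORI; return (np.array([d@XK,d@YK,d[...,2]])*1000).round(1)
E
python3 - <<'E'
from h import *
s=get_state(); print(s['qpos'],s['eef_pos'],s['opening'],kn(s['eef_pos']),dk([.4326,-.1339,.012]))
c=cam('scene'); save('s9',c['pixels'][80:260,230:410],3.2)
P=cloud(c); 
# head face centre & visor in scene view
K=np.stack([(P-ORI)@XK,(P-ORI)@YK,P[...,2]],-1)*1000
m=(K[...,0]>-185)&(K[...,0]<-140)&(abs(K[...,1])<25)&(K[...,2]>20)&(K[...,2]<75); q=K[m]; print('head',len(q),np.nanpercentile(q,[2,10,50,90,98],axis=0).round(1))
m=(K[...,0]>-115)&(K[...,0]<-60)&(abs(K[...,1])<60)&(K[...,2]>120)&(K[...,2]<165); q=K[m]; print('visor',len(q),np.nanpercentile(q,[2,50,98],axis=0).round(1))
E
```

```text
[-5.26757320e-01 -1.95467761e-01  2.13574133e+00  3.76687292e-04
  1.20093340e+00 -3.53020223e-01] [ 0.43153963 -0.13414622  0.19960833] 0.30015925122876913 [-205.9   -0.5  199.6] (array([  0.4,   0.9, 187.6]), 'jaw ang', np.float64(-9.96))
head 127 [[-168.   -14.9   31.7]
 [-167.   -10.5   37.6]
 [-164.2    5.9   55.1]
 [-149.5   18.2   65.7]
 [-143.2   20.6   68.5]]
visor 335 [[-102.7  -50.1  120.5]
 [ -83.9   12.5  154.5]
 [ -64.7   56.5  159. ]]
```

View pics/s9.png

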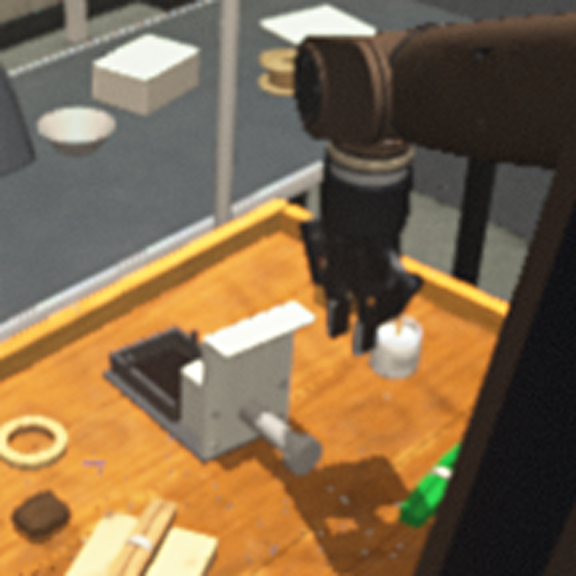

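Request:
step_arm([
  [[0.3,0,0,0.8,0],[0.3,0,0,0.9,0],[0.3,0,0,0.9,0],[0.3,0,0,0.8,0],[0.3,0,0,0.6,0],[0.3,0,0,0.4,0],[0.3,0,0,0.2,0],[0.3,0,0,0,0]],
])

```text
time: 11.02
eef_pos: [0.437, -0.1328, 0.0186]
tcp_rot: [0.764, 0.645, 0.003, 0.003]
contact_force: [0.2, 3.4, 13.6]
opening: 0.3
```

```bash
python3 - <<'E'
from h import *
s=get_state(); print(s['qpos'],s['eef_pos'],s['contact_force'],kn(s['eef_pos']))
c=cam('scene'); save('s10',c['pixels'][100:260,260:420],3.6)
E
```

```text
[-0.5194047   0.10458653  2.23540827  0.00406336  0.79342164 -0.35364039] [ 0.43699682 -0.13280182  0.01858044] [ 0.15849926  3.41695476 13.55355078] [-200.8    1.8   18.6]
```

View pics/s10.png

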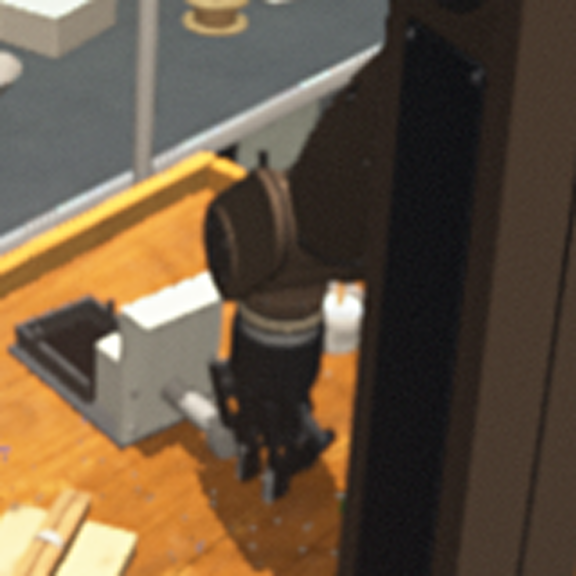

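The knuckle seems to rest on the head's rim, with 13.6 N upward. I raise a little, draw back, then open so that the finger takes up the push.

Request:
step_arm([
  [[0.3,0,0,-0.3,0],[0.3,0,-0.15,0,0],[0.3,0,0,0,0]],
])

```text
time: 11.32
eef_pos: [0.4259, -0.1309, 0.0275]
tcp_rot: [0.764, 0.645, 0.0, 0.0]
contact_force: [-0.3, 0.1, -0.9]
opening: 0.299
```

```bash
python3 - <<'E'
from h import *
s=get_state(); print(s['qpos'],s['eef_pos'],s['contact_force'],kn(s['eef_pos']),dk([.4326,-.1339,.012]))
E
```

```text
[-5.26705151e-01  6.61217252e-02  2.25512866e+00  6.64788526e-05
  8.20085775e-01 -3.57415614e-01] [ 0.42590691 -0.13093149  0.02753718] [-0.28717769  0.10423539 -0.86877217] [-212.     1.7   27.5] (array([-1.8,  7.1, 15.5]), 'jaw ang', np.float64(-9.7))
```

Request:
step_arm([
  [[0.5,0,0,0,0],[0.6,0,0,0,0],[0.7,0,0,0,0],[0.8,0,0,0,0],[0.9,0,0,0,0],[1,0,0,0,0],[1,0,0,0,0],[1,0,0,0,0]],
], squeeze=80)

```text
time: 11.98
eef_pos: [0.4233, -0.1308, 0.0255]
tcp_rot: [0.765, 0.644, -0.001, -0.003]
contact_force: [-5.9, 0.8, -4.8]
opening: 0.999
```

```bash
python3 - <<'E'
from h import *
s=get_state(); print(s['opening'],s['eef_pos'],s['contact_force'],kn(s['eef_pos']))
c=cam('scene'); save('s11',c['pixels'][100:260,260:420],3.6)
E
```

```text
0.9994577046946679 [ 0.42330196 -0.13081929  0.02554422] [-5.89844231  0.79814767 -4.7605603 ] [-214.6    1.4   25.5]
```

View pics/s11.png

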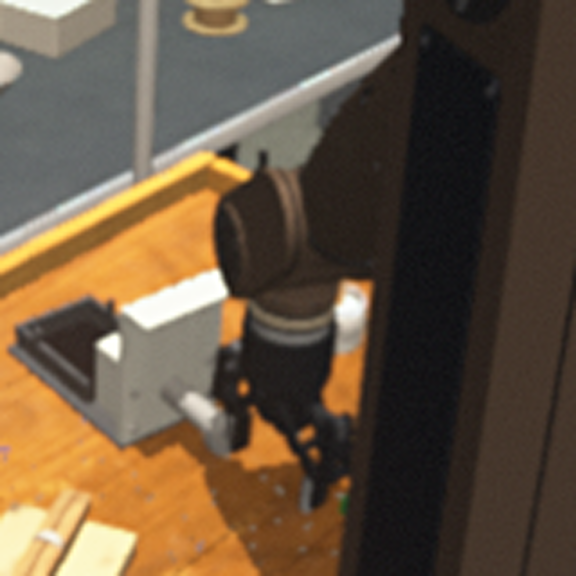

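Request:
step_arm([
  [[1,-0.03,0,0.1,0],[1,0,0,0.12,0],[1,0,0,0.12,0],[1,0,0.1,0,0],[1,0,0.2,0,0],[1,0,0.2,0,0],[1,0,0,0,0]],
])

```text
time: 12.62
eef_pos: [0.447, -0.1373, 0.014]
tcp_rot: [0.765, 0.644, 0.001, 0.001]
contact_force: [-0.7, 0.2, -0.3]
opening: 1.001
```

```bash
python3 - <<'E'
from h import *
s=get_state(); print(s['opening'],s['eef_pos'],s['contact_force'],kn(s['eef_pos']),dk([.5,-.15,.012]))
E
```

```text
1.0009212058257924 [ 0.44704567 -0.13727308  0.0139936 ] [-0.72224146  0.17511348 -0.32902   ] [-190.1   -0.9   14. ] (array([-3.5, 54.3,  2.1]), 'jaw ang', np.float64(-9.85))
```

Request:
step_arm([
  [[1,0,0.12,0.02,0],[1,0,0.15,0.02,0],[1,0,0.15,0,0],[1,0,0.15,0,0],[1,0,0.1,0,0],[1,0,0,0,0]],
])

```text
time: 13.12
eef_pos: [0.474, -0.142, 0.0133]
tcp_rot: [0.765, 0.644, 0.001, 0.002]
contact_force: [-0.7, 0.4, 4.0]
opening: 1.003
```

```bash
python3 - <<'E'
from h import *
s=get_state(); print(s['opening'],s['eef_pos'],s['contact_force'],kn(s['eef_pos']))
c=cam('scene'); save('s12',c['pixels'][110:240,250:380],4.4)
E
```

```text
1.0031268094729677 [ 0.47404396 -0.14196076  0.01332106] [-0.74990745  0.44619453  4.01779913] [-162.7   -0.8   13.3]
```

View pics/s12.png

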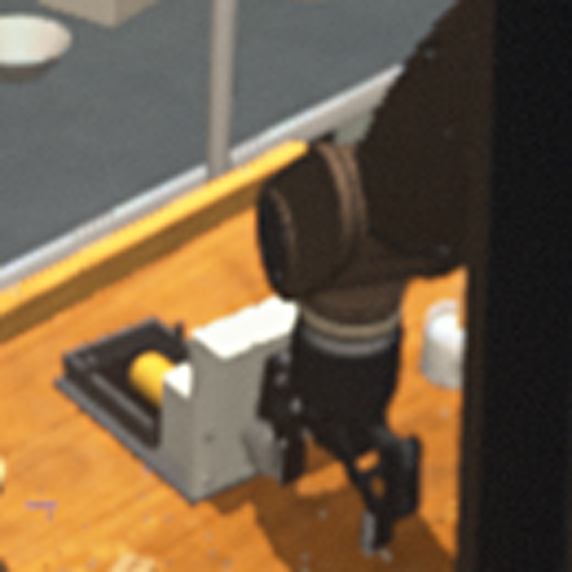

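The bush is coming out, yellow at crop (155,375). The last 12 mm go in small steps while I watch the force.

Request:
step_arm([
  [[1,0,0.1,0,0],[1,0,0.1,0,0],[1,0,0,0,0]],
])

```text
time: 13.42
eef_pos: [0.4814, -0.1432, 0.0133]
tcp_rot: [0.765, 0.644, 0.001, 0.002]
contact_force: [-1.5, 1.7, 5.5]
opening: 0.997
```

```bash
python3 - <<'E'
from h import *
s=get_state(); print(s['opening'],s['contact_force'],kn(s['eef_pos']))
E
```

```text
0.9971002711373184 [-1.4854228   1.6523367   5.51057827] [-155.3   -0.8   13.3]
```

Request:
step_arm([
  [[1,0,0.06,0,0],[1,0,0.06,0,0],[1,0,0,0,0]],
])

```text
time: 13.67
eef_pos: [0.4847, -0.1438, 0.0134]
tcp_rot: [0.765, 0.644, -0.0, 0.0]
contact_force: [-8.1, 1.0, 11.1]
opening: 1.0
```

```bash
python3 - <<'E'
from h import *
s=get_state(); print(s['opening'],s['contact_force'],kn(s['eef_pos']))
c=cam('scene'); save('s13',c['pixels'][110:240,250:380],4.4); P=cloud(c)
K=np.stack([(P-ORI)@XK,(P-ORI)@YK,P[...,2]],-1)*1000
m=(c['pixels'][...,0]>150)&(c['pixels'][...,2]<110)&(K[...,0]>-10)&(K[...,0]<100)&(abs(K[...,1])<42)&(K[...,2]>8); print('bush',m.sum(),np.nanpercentile(K[m],[2,50,98],axis=0).round(1))
E
```

```text
1.000268716805862 [-8.08899099  1.04899336 11.14651354] [-151.9   -0.8   13.4]
bush 77 [[ 21.6 -33.5  22.1]
 [ 48.1  10.7  36.3]
 [ 71.3  18.9  47.1]]
```

View pics/s13.png

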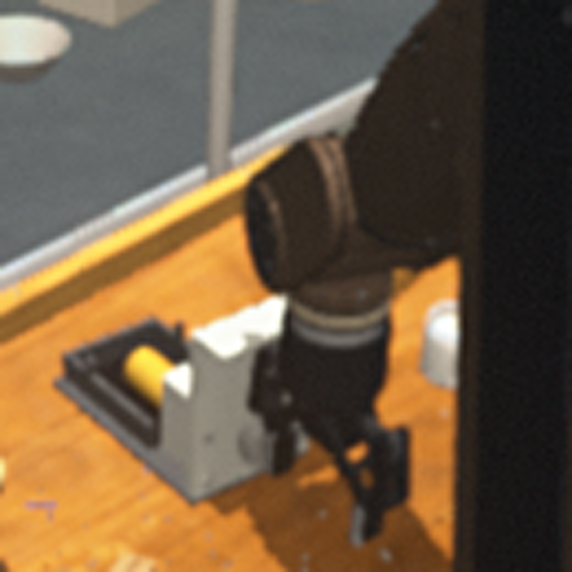

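Request:
step_arm([
  [[1,0,0.06,0,0],[1,0,0.04,0,0],[1,0,0,0,0]],
])

```text
time: 13.97
eef_pos: [0.4845, -0.1437, 0.0138]
tcp_rot: [0.765, 0.644, -0.004, -0.005]
contact_force: [-28.6, 3.6, 30.3]
opening: 1.0
```

```bash
python3 - <<'E'
from h import *
s=get_state(); print(s['opening'],s['contact_force'],kn(s['eef_pos']))
c=cam('scene'); save('s14',c['pixels'][170:225,260:330],8); P=cloud(c)
K=np.stack([(P-ORI)@XK,(P-ORI)@YK,P[...,2]],-1)*1000
m=(c['pixels'][...,0]>150)&(c['pixels'][...,2]<110)&(K[...,0]>-10)&(K[...,0]<100)&(abs(K[...,1])<42)&(K[...,2]>8)
q=K[m]
for x in range(-10,100,10):
    a=q[(q[:,0]>=x)&(q[:,0]<x+10)]
    if len(a): print(x,len(a),a[:,2].max().round(1),a[:,1].min().round(),a[:,1].max().round())
E
```

```text
1.0004376235703465 [-28.56889252   3.61455044  30.30396706] [-152.2   -0.8   13.8]
-10 1 62.0 35.0 35.0
20 6 38.7 12.0 17.0
30 16 42.9 -2.0 18.0
40 21 42.3 -8.0 18.0
50 14 42.7 -3.0 18.0
60 16 48.0 -40.0 16.0
70 2 45.9 -39.0 -7.0
80 1 10.0 -33.0 -33.0
90 1 35.7 -40.0 -40.0
```

View pics/s14.png

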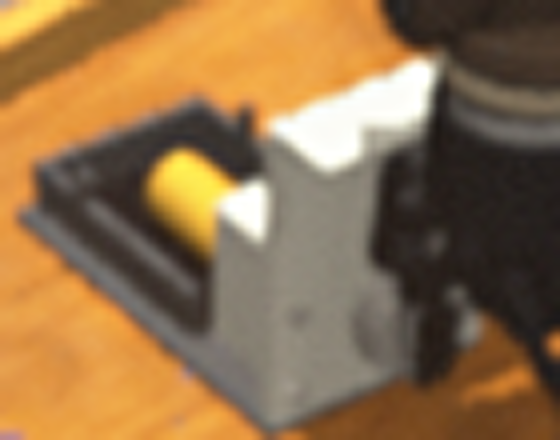

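It stops hard at centre x = -152 mm with 29 N. I back off and look.

Request:
step_arm([
  [[1,0,-0.3,0,0],[1,0,-0.6,0,0],[1,0,-0.6,0,0],[1,0,-0.2,-0.5,0],[1,0,0,-0.9,0],[1,0,0,-0.9,0],[1,0,0,-0.9,0],[1,0,0,-0.9,0],[1,-0.5,0,-0.5,0],[1,-0.9,0,0,0]],
])

```text
time: 14.85
eef_pos: [0.4153, -0.1884, 0.2026]
tcp_rot: [0.764, 0.646, 0.002, 0.007]
contact_force: [0.8, -0.3, 0.1]
opening: 1.001
```

Request:
step_arm([
  [[1,-0.9,0,0,0],[1,-0.9,0,0,0],[1,-0.9,0,0,0],[1,-0.9,0,0,0],[1,-0.9,0,0,0],[1,-0.9,0,0,0],[1,-0.9,0,0,0],[1,-0.5,0,0,0],[1,0,0,0,0]],
])

```text
time: 15.6
eef_pos: [0.3644, -0.4599, 0.1961]
tcp_rot: [0.766, 0.642, -0.001, 0.002]
contact_force: [-0.1, -0.2, -0.3]
opening: 1.0
```

```bash
python3 - <<'E'
from h import *
s=get_state(); print(s['eef_pos'],s['contact_force'],kn(s['eef_pos']))
a=cam('top'); save('t15',a['pixels'][130:290,260:420],3.6)
c=cam('scene'); save('s15',c['pixels'][150:270,240:360],5)
for c in (a,c):
    P=cloud(c);K=np.stack([(P-ORI)@XK,(P-ORI)@YK,P[...,2]],-1)*1000
    m=(K[...,0]>-185)&(K[...,0]<-78)&(abs(K[...,1])<23)&(K[...,2]>22)&(K[...,2]<70); q=K[m]; print('head',len(q),np.nanpercentile(q,[2,10,50,90],axis=0).round(1))
    m=(c['pixels'][...,0]>120)&(c['pixels'][...,2]<110)&(K[...,0]>-6)&(K[...,0]<100)&(abs(K[...,1])<35)&(K[...,2]>8); q=K[m]
    for x in range(-10,100,10):
        b=q[(q[:,0]>=x)&(q[:,0]<x+10)]
        if len(b): print(x,len(b),np.percentile(b[:,2],[50,95]).round(1),b[:,1].min().round(),b[:,1].max().round())
E
```

```text
[ 0.36442882 -0.4599116   0.19606579] [-0.09694226 -0.24135391 -0.29763187] [-216.1 -332.9  196.1]
head 44 [[-94.2 -17.7  32.5]
 [-94.1 -12.9  40.4]
 [-93.7   1.7  54.5]
 [-91.3  15.   63.2]]
-10 1 [51.3 51.3] -10.0 -10.0
0 9 [47.8 52.4] -10.0 15.0
10 38 [34.8 38.9] -15.0 16.0
20 46 [35.4 40. ] -15.0 15.0
30 45 [34.6 37.8] -15.0 15.0
40 46 [34.3 38.7] -15.0 15.0
50 47 [35.3 38.9] -15.0 15.0
60 36 [34.8 38.6] -16.0 15.0
70 2 [8.5 8.8] -14.0 -6.0
head 108 [[-96.3 -14.8  31.3]
 [-94.3 -10.4  37.6]
 [-91.5   6.1  52.6]
 [-83.3  18.3  65.1]]
20 9 [31.4 38.4] 13.0 19.0
30 13 [33.2 42.7] -1.0 17.0
40 19 [36.7 41.5] -8.0 18.0
50 21 [37.1 41.9] -10.0 18.0
60 16 [36.4 42.9] -5.0 19.0
70 1 [33.6 33.6] 10.0 10.0
80 1 [11.5 11.5] -32.0 -32.0
90 1 [11. 11.] -2.0 -2.0
```

View pics/t15.png

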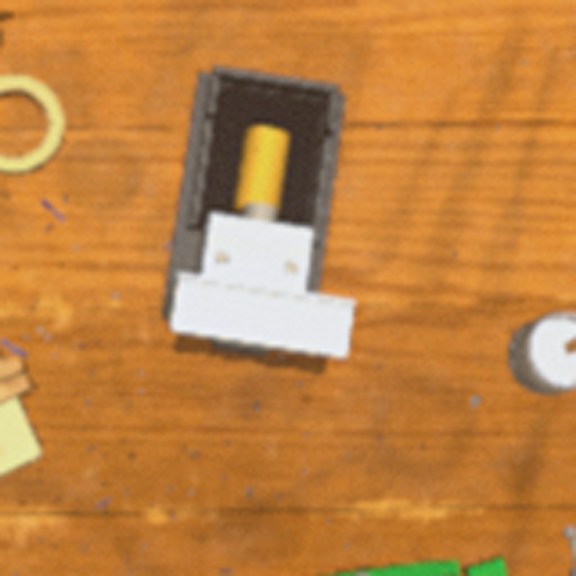

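View pics/s15.png

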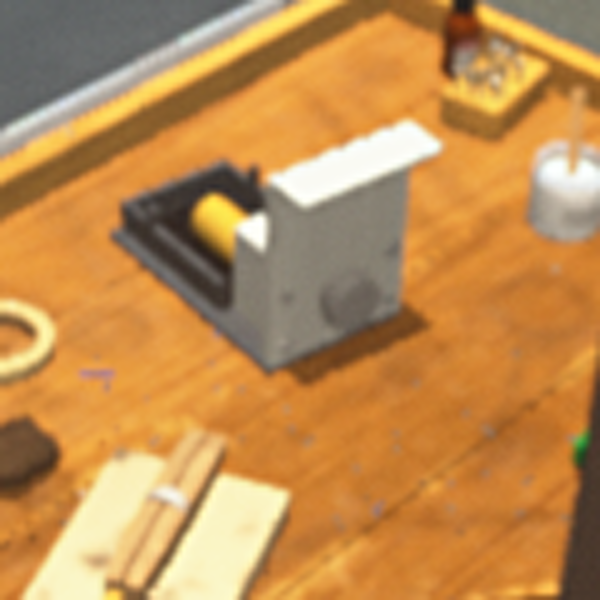

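The head's face reads x = -94 mm, which is fully home. The bush lies level in the tray, top about 38 mm and x 8 to 68 mm. One last check of the clamp and bystanders from above.

```bash
python3 - <<'E'
from h import *
c=cam('top'); P=cloud(c); save('t16',c['pixels'][130:300,180:440],3)
hsv=cv2.cvtColor(c['pixels'],cv2.COLOR_RGB2HSV)
C=np.array([.4937,.0728]); a=np.radians(23.6); X=np.array([np.cos(a),np.sin(a)]); Y=np.array([-X[1],X[0]])
B=np.stack([(P[...,:2]-C)@X,(P[...,:2]-C)@Y,P[...,2]-.02],-1)*1000
m=(abs(B[...,0])<70)&(abs(B[...,1])<110)&(B[...,2]>7); q=B[m]
print('clamp',len(q),np.nanpercentile(q,[1,50,99],axis=0).round(1))
for s in (-60,-30,0,30,60):
    b=q[abs(q[:,1]-s)<12]; print(s,len(b),np.median(b,axis=0).round(1))
P0=np.load('P.npy')
for n,(x0,x1,y0,y1) in {'pitch':(.58,.66,.03,.11),'tape':(.66,.77,-.05,.055),'jar':(.5,.58,-.42,-.33)}.items():
    for Q in (P0,P):
        m=(Q[...,0]>x0)&(Q[...,0]<x1)&(Q[...,1]>y0)&(Q[...,1]<y1)&(Q[...,2]>.007); print(n,np.median(Q[m],axis=0).round(3))
s=get_state(); print(s['time'],abs(s['dq']).max())
E
```

```text
clamp 631 [[-11.  -83.8   9.4]
 [  1.6 -12.9  19.6]
 [ 15.4  77.   27.8]]
-60 101 [  3.1 -59.5  19.9]
-30 110 [  1.4 -29.7  21. ]
0 110 [ 0.9 -0.6 19.9]
30 97 [ 3.3 29.6 19. ]
60 36 [ 2.1 63.5 16.9]
pitch [0.645 0.078 0.387]
pitch [0.645 0.078 0.386]
tape [0.721 0.021 0.422]
tape [0.721 0.021 0.422]
jar [ 0.54  -0.374  0.04 ]
jar [ 0.54  -0.374  0.04 ]
15.75 0.020843364263529143
```

View pics/t16.png

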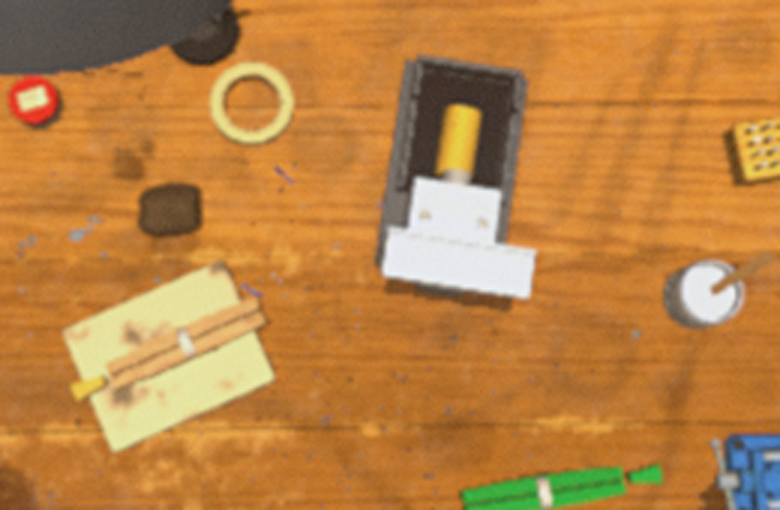

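```bash
python3 -c "
from plant import sign_off; print(sign_off())"
```

```text
the job is handed in; nothing more can be done
None
```

The job is done and handed in at about 15.8 s. The ring clamp lies on the soldering board, the ejector rod is home and the bush is in the catch tray. `sign_off` gives no verdict, so this rests on my own last checks.

**What I did:**
- I lifted the wooden clamp from the tray, drew back toward the robot, and laid it along the board.
- The moves offered no tilt, so I could not lean the tool back as advised. I pushed upright instead, with the jaws fully open along the bore and the back of the front finger on the rod's head. The knuckles passed under the visor.

**Last checks:**
- **Clamp:** its middle is about 2 mm (board x) and 3 mm (board y) from the board's centre. It lies level as far as the depth readings show.
- **Rod:** the head's face is at about x = -94 mm, which is fully home.
- **Bush:** it lies level in the tray from about x = 8 to 68 mm, with its top about 38 mm above the bench.
- **Gripper:** it stands well clear of everything.
- **Bystanders:** the jar's measured position is unchanged. My numeric check of the tape roll and pitch lump was spoiled by the lamp shade, so I judged those two by eye in the last top view; they look unmoved.

**What went wrong on the way:**
- On the first descent to the rod something pressed up on the gripper with about 14 N, probably a knuckle on the head's rim. I raised the arm, drew back and tried again.
- The final push ended against the hard stop at about 29 N along the bore and 30 N upward. Both are inside the limits.

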